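Probe the set of a plaster test block

TASK

The plaster test block has fallen over: stand it upright on the worktop with its ringed end on top and let go of it. Then lift the spring probe out of its stand and, holding it plumb, press its tip lightly on the middle of the ring until the plunger is about half pushed in (the groove round the plunger level with the end of the barrel), never all the way. Finish while still holding the probe pressed there, and leave the tape roll, glue bottle and marker alone.

Things in the scene. Friction and masses are not known exactly. Their poses are not given: they have to be found in the camera images.
- block: off-white plaster test block, square prism 44 x 44 x 84 mm, 0.2 kg, loose, at the start lying on a long side, ringed end roughly to the robot's left. Origin: centre of its plain end face. Its z axis runs along its length from the plain end to the ringed end (84 mm); x and y are square to two of its long sides, which lie 22 mm from the axis.
- ring_mark (a point): centre of the pencilled ring (16 mm across) on the ringed end face of the block: in the block's frame at x = +6 mm, y = 0, z = 84 mm. The ring is only drawn, the face is flat.
- stand: probe stand fixed to the worktop: bored aluminium block 60 x 60 mm, 70 mm high, on a foot plate 100 x 60 x 8 mm; through hole of 25 mm along its vertical axis. Origin: centre of its underside, z up.
- probe: loose spring probe, 0.16 kg, hanging tip down in the stand's hole by its collar. Origin: centre of the collar's underside; z along the probe, away from the tip. Steel collar 33 mm across (z 0 to 8 mm); above it a black square grip 20 x 20 mm, sides square to x and y, z 8 to 82 mm, then a 4 mm cap; below it a steel barrel 20 mm across to z = -40 mm, from which the plunger sticks out.
- probe_tip (a point): centre of the flat tip of the plunger (8 mm across): on the probe's axis, 60 mm below the probe's origin when the plunger is out; moves with the plunger.
- plunger (a joint): how far the spring plunger is pushed into the barrel, in m: 0 fully out, 0.006 half in (groove level with the barrel's end), 0.012 all the way. The spring gives 2 N at 0 and 500 N/m more: 5 N at half, 8 N at the stop.
- tape_roll: roll of masking tape lying flat, 104 mm across, 25 mm high; leave alone. Origin: centre of its underside.
- glue_bottle: small upright dropper bottle, 33 mm across, 102 mm high; leave alone. Origin: centre of its underside.
- marker: marker pen lying flat, 135 mm long along its y axis, 17 mm thick; leave alone. Origin: centre of its underside.

How it is judged:
On the way, in this order (a step that is already met when the one before it is completed fails the run):
1. the block stands upright on the worktop, ringed end up, and is let go (angle between block's own z axis and vertical below 0.08 rad and height (world z) of block below 0.02 m and contact force between each of the arm, the fingers and block below 0.1 N), for 0.2 s.
2. the probe is lifted clear of its stand in the fingers (height (world z) of probe above 0.115 m and contact force between the fingers and probe above 1 N and contact force between stand and probe below 0.05 N), for 0.1 s.
At the end, for the whole second after the job is handed in: Block upright on the worktop within 4.5 degrees, ringed end up, untouched by the robot; probe held in the fingers, clear of the stand, plumb within 5.5 degrees, tip pressing on the block (1 to 10 N) within 5 mm of the ring's centre, plunger 3 to 9 mm in, through the last second (all of step 1 and linear speed of block below 0.02 m/s and contact force between the fingers and probe above 1 N and contact force between stand and probe below 0.05 N and contact force between probe and block between 1 and 10 N and value of joint plunger between 0.003 and 0.009 m and angle between probe's own z axis and vertical below 0.1 rad and distance between probe_tip and ring_mark below 0.005 m); the arm keeps its last pose, push and grip.
It fails at once if the plunger is pushed all the way in (value of joint plunger above 0.0115 m).
It fails at once if the tape roll, glue bottle or marker is shifted by more than 3 cm (distance of any of tape_roll, glue_bottle, marker from where it was at the start of the episode above 0.03 m).
It also fails if it takes over 48 s, if anything falls off the work surface, if the arm or the gripper's body presses on something with over 40 N, if the wrist force passes 120 N, or if a joint passes its speed limit or range.

ROBOT

A 6-joint arm with a two-finger parallel gripper is mounted at the origin on a cart in front of the work surface, level with it; the furniture and walls round the work are solid. World frame = base frame: x ahead of the robot, y to its left, z up, the work surface at z = 0. Lengths are in m, angles in rad, forces in N, time in s.
With the tool pointing down it reaches from about 0.275 to 0.875 m from the base axis. Payload 12.5 kg.
Tool frame: the origin (TCP) lies at the very end of the fingers, on their centre line; the grasp point (between the pads) lies 19 mm behind it (robot.grasp_offset is the z of the grasp point in the tool frame, in m); z points along the fingers, y is the line along which they close (so a half turn about z gives the same grasp; the last joint's range is limited). The gripper opens to 85 mm and grips with 20 to 120 N. Pads are 22 mm wide; open, the fingers measure 114 mm over their backs; the gripper's body (76 mm by 85 mm) begins 54 mm behind the grasp point. The pads swing forward as they close: fully open they stand 13 mm farther back than shut.
Start: joints at [1.023, 0.351, 1.652, -0, 1.139, -0.085], TCP at [0.246, 0.492, 0.231] pointing down, gripper open.
Joint ranges: [-2.75, 2.75], [-0.79, 2.1], [0.01, 2.65], [-1.57, 4.71], [0.07, 3.14], [-2.87, 2.87]. Speed limits (rad/s): [2.22, 2.22, 2.79, 3.14, 3.14, 3.14].

INTERFACE

Orientations are given as a unit quaternion [w, x, y, z].
In Python, from cell import robot gives the robot as it stands.
- The arm moves only by the shell command python3 steer.py [FORCE], which reads ROWS from standard input. ROWS is a JSON list that holds a single list of rows (three levels of brackets), with 1 to 8 rows, each of 7 numbers: a rotation vector rx, ry, rz in shares of 180 degrees (1.0 is 180 degrees), then dx, dy, dz in shares of the most that a row can go, 1 being 50 mm, then the finger opening in m; each row shifts and turns the commanded pose from where the row before left it, along the tool's axes as they then stand; what a row does not reach is not made up. A row lasts 1/10 s, in which the tool goes at most 0.05 m and 0.15 rad, less where a joint would pass 70% of its speed; a pose out of reach is approached as far as the arm can. The fingers move at their own pace and stop on an object; FORCE is the grip in N (left out, the last holds). Time passes only in rows, so rows that do not move let the fingers close. It prints the time, the measured TCP pose, the force, the opening and the grip force at its end. Input that does not fit is refused with a message, and nothing moves.
- robot.read_state(): the state, without advancing time (a new reading comes with each control period).
- robot.get_image(name): name is "side" or "top" or "wrist"; returns the picture (400x640x3 uint8, red, green, blue); there is no depth.
- robot.camera_info(name): a dict with "intrinsics" (3x3 intrinsics, pixels), "xyz" and "orientation" of the camera in the world; the wrist camera has in their place "mount" (4x4, takes a point from camera to tool coordinates, whose origin is the TCP and whose axes are the flange's). Camera axes: x right, y down, z forward; pixel columns grow to the right and rows downward; lengths in m; the calibration is good to about 2 mm. A picture is of the moment at which its call begins: read the wrist's pose just before it. camera_info takes no time and is no camera call.
- robot.sign_off(): hands the job in; it is judged then, once.
The state is a dict: "clock": time; "joint_pos": joint angles; "joint_velocities": joint speeds; "effort": joint torques, N m; "eef_pos": TCP position; "orientation": TCP orientation; "contact_force": force on the tool from outside, world axes, zero at the start; "ft_torque": the same for the moment, N m; "gripper_width": finger opening in m; "finger_force": force on a finger pad.
Only numpy, scipy, OpenCV 4.12 (cv2) and the standard library are available. Lean on these libraries where they do the work, as an engineer would, in place of code of your own. Each camera call takes 0.05 s, during which the arm holds its last target. There are 200 camera calls.

## Working session

There is one attempt and no reset: what is moved stays moved. The work goes in short steps, Python scripts to look and compute and a shell command to move; the robot and the scene stay as the last step left them, time stands still between calls to the robot, and variables do not carry over. Pictures are saved under pics/ and viewed, at most 13 in all, crops included, and the job is handed in when it is done.

```bash
ls; mkdir -p pics; python3 - <<'E'
from cell import robot
import cv2,numpy as np
print(robot.read_state())
for n in("top","side","wrist"):
    print(n,robot.camera_info(n)); cv2.imwrite(f"pics/{n}0.png",robot.get_image(n)[:,:,::-1])
a=[cv2.imread(f"pics/{n}0.png") for n in("top","side")]
cv2.imwrite("pics/ts.png",cv2.resize(np.vstack(a),(480,600)))
E
```

```text
cell.py
pics
steer.py
{'clock': 0.0, 'joint_pos': array([ 1.02338399e+00,  3.51213685e-01,  1.65240543e+00, -3.21055697e-05,
        1.13909959e+00, -8.45777225e-02]), 'joint_velocities': array([ 0.00151593, -0.00124656,  0.00140962,  0.0002572 ,  0.00054128,
       -0.00014826]), 'effort': array([ 6.91857786e-04, -5.06110811e+01, -2.91404271e+01, -7.73693455e-05,
        4.61831078e-03,  7.23372040e-06]), 'eef_pos': array([0.24537256, 0.49187261, 0.23077787]), 'orientation': array([-1.61112237e-04,  2.29350695e-01,  9.73343691e-01, -5.39677479e-04]), 'contact_force': array([-0.25148286, -0.35459958, -0.43197698]), 'ft_torque': array([ 0.00175779, -0.04488609, -0.02909052]), 'finger_force': 0.0, 'gripper_width': 0.08557763034969948}
top {'intrinsics': array([[499.30047658,   0.        , 319.06055443],
       [  0.        , 499.30047658, 193.61269621],
       [  0.        ,   0.        ,   1.        ]]), 'xyz': array([ 0.43010278, -0.01839514,  1.1304637 ]), 'orientation': array([-0.05988996,  0.7122227 , -0.69709545,  0.05665641])}
side {'intrinsics': array([[449.71001114,   0.        , 316.99989305],
       [  0.        , 449.71001114, 192.33980736],
       [  0.        ,   0.        ,   1.        ]]), 'xyz': array([0.35356468, 0.68900108, 0.46935701]), 'orientation': array([ 0.07882209, -0.15454447,  0.84754115, -0.50157461])}
wrist {'intrinsics': array([[303.96583458,   0.        , 319.30336005],
       [  0.        , 303.96583458, 200.99857814],
       [  0.        ,   0.        ,   1.        ]]), 'mount': array([[-9.42763799e-04, -9.64872256e-01, -2.62717795e-01,
         6.66355418e-02],
       [ 9.99999441e-01, -1.03532944e-03,  2.13907791e-04,
         1.54466762e-04],
       [-4.78393162e-04, -2.62717447e-01,  9.64872693e-01,
        -1.42755278e-01],
       [ 0.00000000e+00,  0.00000000e+00,  0.00000000e+00,
         1.00000000e+00]])}
```

View pics/top0.png

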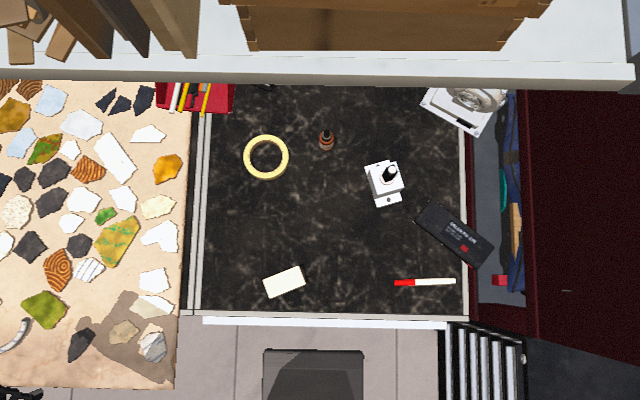

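View pics/side0.png

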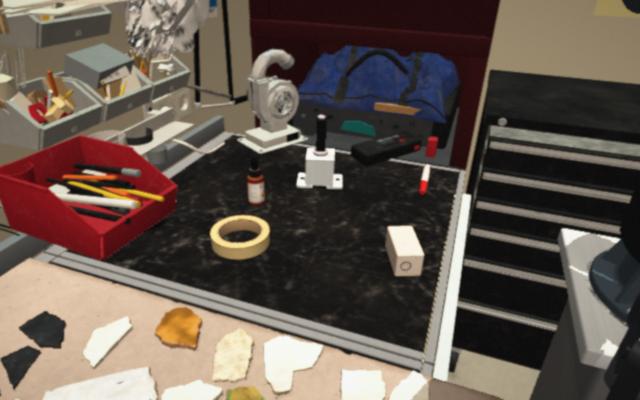

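Top view: block centred near (284,281), its ringed end to the left; stand and probe near (384,182); marker at (425,282), tape at (266,157), glue at (326,140). Side view: ring near (405,266) on the block's near end, roughly centred, low on the face.

```bash
cat >h.py <<'E'
from cell import robot
import cv2,numpy as np
from scipy.spatial.transform import Rotation as R
def q(o): return R.from_quat([o[1],o[2],o[3],o[0]])
def cam(n):
    c=robot.camera_info(n); K=c["intrinsics"]
    if n=="wrist":
        s=robot.read_state(); T=q(s["orientation"]).as_matrix(); M=c["mount"]
        return K,T@M[:3,:3],s["eef_pos"]+T@M[:3,3]
    return K,q(c["orientation"]).as_matrix(),c["xyz"]
def ray(C,p):
    K,A,t=C; d=A@np.linalg.inv(K)@[p[0],p[1],1]; return t,d/np.linalg.norm(d)
def plane(C,p,z):
    t,d=ray(C,p); return t+d*(z-t[2])/d[2]
def proj(C,P):
    K,A,t=C; v=K@A.T@(np.asarray(P)-t); return v[:2]/v[2]
def tri(C1,p1,C2,p2):
    a,u=ray(C1,p1);b,v=ray(C2,p2)
    s=np.linalg.lstsq(np.c_[u,-v],b-a,rcond=None)[0]; return (a+u*s[0]+b+v*s[1])/2,np.linalg.norm(a+u*s[0]-b-v*s[1])
E
python3 - <<'E'
from h import *
C=cam("top");S=cam("side")
im=cv2.imread("pics/top0.png").astype(int)
m=(im.min(2)>130).astype(np.uint8)
for n,(x0,y0,x1,y1) in dict(block=(250,255,315,305),stand=(358,150,410,212)).items():
    k=np.zeros_like(m);k[y0:y1,x0:x1]=m[y0:y1,x0:x1]
    c=max(cv2.findContours(k,0,2)[0],key=cv2.contourArea); r=cv2.minAreaRect(c);b=cv2.boxPoints(r)
    print(n,r); print(np.array([plane(C,p,.044 if n=="block" else .07) for p in b]).round(4))
for p in((303,186),(266,157),(326,140),(425,282)): print(p,plane(C,p,0).round(3))
s=cv2.imread("pics/side0.png"); t=cv2.imread("pics/top0.png")
big=lambda i,x,y,w,h:cv2.resize(i[y:y+h,x:x+w],(400,300),interpolation=cv2.INTER_CUBIC)
cv2.imwrite("pics/crop.png",np.vstack([np.hstack([big(s,380,220,60,60),big(s,290,105,60,90)]),np.hstack([big(t,250,255,80,60),big(t,350,150,80,60)])]))
for p in((405,266),):
    t0,d=ray(S,p)
    for y in (.1,.11,.12,.13,.14):print(t0+d*(y-t0[1])/d[1])
E
```

```text
block ((283.5398254394531, 281.5973205566406), (20.362035751342773, 39.67230987548828), 67.7509765625)
[[0.4212 0.1083 0.044 ]
 [0.4548 0.0305 0.044 ]
 [0.4152 0.0128 0.044 ]
 [0.382  0.0903 0.044 ]]
stand ((383.72698974609375, 176.73785400390625), (31.83479881286621, 32.570011138916016), 72.89727020263672)
[[ 0.6688 -0.1068  0.07  ]
 [ 0.6916 -0.1744  0.07  ]
 [ 0.6246 -0.1944  0.07  ]
 [ 0.6023 -0.1274  0.07  ]]
(303, 186) [0.635 0.026 0.   ]
(266, 157) [0.702 0.114 0.   ]
(326, 140) [ 0.746 -0.025  0.   ]
(425, 282) [ 0.424 -0.251  0.   ]
[0.40734317 0.1        0.02098282]
[0.40643013 0.11       0.02859527]
[0.40551708 0.12       0.03620772]
[0.40460403 0.13       0.04382017]
[0.40369099 0.14       0.05143262]
```

View pics/crop.png

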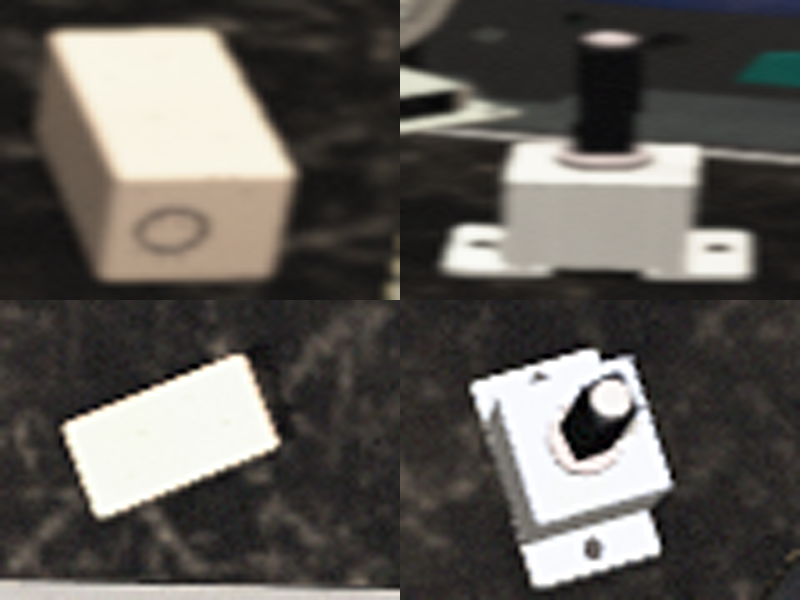

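Wrist plan: grip near the ringed end with the tool pre-tilted, then turn the tool about its closing axis by 90°. The side ray passes within 1 mm of the ring position predicted from the top view, so the ring offset is toward +x.

The rows are not in the units I measure in: shifts go in shares of 50 mm and turns go in shares of 180 degrees. I convert before sending: -0.05 m is -1, 0.14 rad is 0.0446.

```bash
cat >>h.py <<'E'
def to(P,Rm=None):
    "rotation vector (tool) to Rm, then translation in the final frame"
    s=robot.read_state(); T=q(s["orientation"]).as_matrix(); Rm=T if Rm is None else Rm
    print("t",round(s["clock"],2),"rot",R.from_matrix(T.T@Rm).as_rotvec().round(4),"d",(Rm.T@(np.array(P)-s["eef_pos"])).round(4),"j",s["joint_pos"].round(2),"w",round(s["gripper_width"],4))
def down(ang,tilt=0):
    "y axis at world angle ang, z down, then turned about tool y by tilt"
    y=np.array([np.cos(ang),np.sin(ang),0]);z=np.array([0,0,-1.]);return np.c_[np.cross(y,z),y,z]@R.from_rotvec([0,tilt,0]).as_matrix()
A=np.arctan2(.396,.918)
E
echo '[[[0,0,0.0446,0,0,0,0.085],[0,0,0.0446,0,0,0,0.085],[0,0,0.0446,0,0,0,0.085],[0,0,0.0446,0,0,0,0.085],[0,0,0.0446,0,0,0,0.085],[0,0,0,-1,0,0,0.085],[0,0,0,-1,0,0,0.085],[0,0,0,-1,0,0,0.085]]]' | python3 steer.py
echo '[[[0,0,0,-1,0,0,0.085],[0,0,0,-1,0,0,0.085],[0,0,0,-1,0,0,0.085],[0,0,0,-1,0,0,0.085],[0,0,0,-1,0,0,0.085],[0,0,0,-1,0,0.4,0.085],[0,0,0,0,0,0,0.085],[0,0,0,0,0,0,0.085]]]' | python3 steer.py
python3 -c "
from h import *
to([.413,.0725,.16],down(A)); to([.413,.0725,.16],down(A,-.6))"
```

```text
clock: 0.95
eef_pos: [0.3051, 0.3529, 0.231]
orientation: [0.0, 0.549, 0.836, -0.0]
contact_force: [2.7, 0.7, 1.0]
gripper_width: 0.0851
finger_force: 0.0
clock: 1.75
eef_pos: [0.4225, 0.0817, 0.2124]
orientation: [-0.001, 0.55, 0.835, -0.0]
contact_force: [0.4, 0.7, 0.5]
gripper_width: 0.0847
finger_force: 0.0
t 1.75 rot [-0.0011 -0.0006 -0.0018] d [-0.0047 -0.0124  0.0524] j [ 0.08  0.16  1.96  0.    1.02 -0.32] w 0.0847
t 1.75 rot [-0.0016 -0.6006 -0.0014] d [ 0.0257 -0.0124  0.0458] j [ 0.08  0.16  1.96  0.    1.02 -0.32] w 0.0847
```

Converted, -0.012 m is -0.24, -0.15 rad is -0.0477.

```bash
echo '[[[0,-0.0477,0,0,0,0,0.085],[0,-0.0477,0,0,0,0,0.085],[0,-0.0477,0,0,0,0,0.085],[0,-0.0477,0,0,0,0,0.085],[0,0,0,0,-0.24,0,0.085],[0,0,0,0,0,0,0.085]]]' | python3 steer.py
python3 -c "
from h import *
to([.4172,.0627,.012],down(A,-.6))"
```

```text
clock: 2.35
eef_pos: [0.4101, 0.0788, 0.2125]
orientation: [0.246, 0.523, 0.8, -0.162]
contact_force: [-0.1, 0.5, 0.3]
gripper_width: 0.0851
finger_force: 0.0
t 2.35 rot [ 0.001  -0.0021  0.0041] d [0.0987 0.0002 0.1754] j [ 0.44  0.19  2.05 -0.71  1.04  0.44] w 0.0851
```

Converted, 0.035 m is 0.7, 0.02 m is 0.4.

```bash
echo '[[[0,0,0,0.4,0,0.7,0.085],[0,0,0,0.4,0,0.7,0.085],[0,0,0,0.4,0,0.7,0.085],[0,0,0,0.4,0,0.7,0.085],[0,0,0,0.2,0,0.36,0.085],[0,0,0,0.18,0,0.34,0.085],[0,0,0,0,0,0,0.085],[0,0,0,0,0,0,0.085]]]' | python3 steer.py 
echo '[[[0,0,0,0,0,0,0.03],[0,0,0,0,0,0,0.03],[0,0,0,0,0,0,0.03],[0,0,0,0,0,0,0.03],[0,0,0,0,0,0,0.03],[0,0,0,0,0,0,0.03],[0,0,0,0,0,0,0.03],[0,0,0,0,0,0,0.03]]]' | python3 steer.py 40
python3 -c "
from h import *
to([.4172,.0627,.012],down(A,-.6))"
```

```text
clock: 3.15
eef_pos: [0.4189, 0.0618, 0.0131]
orientation: [0.247, 0.525, 0.798, -0.162]
contact_force: [-1.5, -0.0, 0.2]
gripper_width: 0.0853
finger_force: 0.0
clock: 3.95
eef_pos: [0.4187, 0.0621, 0.0132]
orientation: [0.248, 0.525, 0.798, -0.162]
contact_force: [-2.0, 1.5, 7.9]
gripper_width: 0.0434
finger_force: 39.8
t 3.95 rot [0.0015 0.0006 0.0001] d [ 0.0016 -0.0012  0.0003] j [ 0.39  0.63  2.14 -1.09  0.69  0.96] w 0.0434
```

Converted, -0.0275 m is -0.55, -0.019 m is -0.38, 0.14 rad is 0.0446.

```bash
echo '[[[0,0,0,-0.38,0,-0.55,0.03],[0,0,0,-0.38,0,-0.55,0.03],[0,0,0,-0.38,0,-0.55,0.03],[0,0.0446,0,0,0,0,0.03],[0,0.0446,0,0,0,0,0.03],[0,0.0446,0,0,0,0,0.03],[0,0.0446,0,0,0,0,0.03],[0,0.0446,0,0,0,0,0.03]]]' | python3 steer.py 40
echo '[[[0,0.0446,0,0,0,0,0.03],[0,0.0446,0,0,0,0,0.03],[0,0.0446,0,0,0,0,0.03],[0,0.0446,0,0,0,0,0.03],[0,0.0446,0,0,0,0,0.03],[0,0.0541,0,0,0,0,0.03],[0,0,0,0,0,0,0.03],[0,0,0,0,0,0,0.03]]]' | python3 steer.py 40
python3 -c "
from h import *
cv2.imwrite('pics/side1.png',robot.get_image('side')[60:360,300:620,::-1])
to([.413,.0725,.1],down(A,.97))"
```

```text
clock: 4.75
eef_pos: [0.4174, 0.0613, 0.1127]
orientation: [-0.023, 0.549, 0.835, 0.012]
contact_force: [-1.3, -0.5, -3.1]
gripper_width: 0.0432
finger_force: 41.9
clock: 5.55
eef_pos: [0.4171, 0.0607, 0.1113]
orientation: [-0.363, 0.498, 0.752, 0.235]
contact_force: [0.4, 0.9, -2.4]
gripper_width: 0.0433
finger_force: 42.0
t 5.6 rot [-0.0041  0.0765 -0.0068] d [-0.0029  0.0008  0.0167] j [-0.34  0.63  1.88  0.62  1.38 -1.1 ] w 0.0437
```

View pics/side1.png

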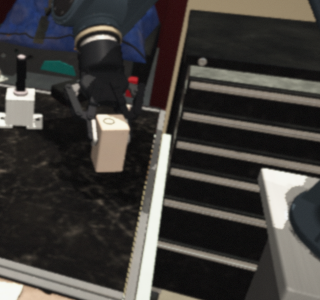

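The block is held off the table, nearly upright, with the ring on top at about (110,122) in the crop. I still owe 0.077 rad of rotation, then I lower it.

Converted, -0.025 m is -0.5, 0.017 m is 0.34, 0.077 rad is 0.0245.

```bash
echo '[[[0,0.0245,0,0,0,0,0.03],[0,0,0,-0.5,0,0.34,0.03],[0,0,0,-0.4,0,0.27,0.03],[0,0,0,-0.1,0,0.07,0.03],[0,0,0,0,0,0,0.03]]]' | python3 steer.py 40
echo '[[[0,0,0,-0.05,0,0.034,0.03],[0,0,0,0,0,0,0.03]]]' | python3 steer.py
echo '[[[0,0,0,-0.05,0,0.034,0.03],[0,0,0,0,0,0,0.03]]]' | python3 steer.py
python3 -c "
from h import *
to([.413,.0725,.0435],down(A,.97))"
```

```text
clock: 6.1
eef_pos: [0.4165, 0.0612, 0.0517]
orientation: [-0.393, 0.487, 0.738, 0.254]
contact_force: [0.3, -1.2, -1.5]
gripper_width: 0.0433
finger_force: 42.0
clock: 6.3
eef_pos: [0.417, 0.0606, 0.049]
orientation: [-0.392, 0.487, 0.738, 0.254]
contact_force: [0.5, -0.5, -2.6]
gripper_width: 0.0437
finger_force: 42.0
clock: 6.5
eef_pos: [0.4168, 0.0606, 0.0454]
orientation: [-0.393, 0.488, 0.737, 0.254]
contact_force: [-0.0, -0.5, -2.0]
gripper_width: 0.0437
finger_force: 42.2
t 6.5 rot [-0.0033 -0.0037 -0.007 ] d [0.0055 0.0013 0.0113] j [-0.36  0.8   1.85  0.65  1.35 -1.2 ] w 0.0437
```

Converted, -0.0012 m is -0.024, 0.0008 m is 0.016.

```bash

echo '[[[0,0,0,-0.024,0,0.016,0.03],[0,0,0,0,0,0,0.03]]]' | python3 steer.py
echo '[[[0,0,0,-0.024,0,0.016,0.03],[0,0,0,0,0,0,0.03]]]' | python3 steer.py
```

```text
clock: 6.7
eef_pos: [0.4167, 0.0606, 0.0453]
orientation: [-0.394, 0.487, 0.737, 0.255]
contact_force: [-1.8, -4.9, 14.7]
gripper_width: 0.0436
finger_force: 43.4
clock: 6.9
eef_pos: [0.4166, 0.0606, 0.0451]
orientation: [-0.394, 0.486, 0.736, 0.256]
contact_force: [-4.2, -8.3, 31.1]
gripper_width: 0.0435
finger_force: 44.6
```

Converted, 0.0014 m is 0.028, -0.001 m is -0.02.

```bash

echo '[[[0,0,0,0.028,0,-0.02,0.03],[0,0,0,0,0,0,0.03],[0,0,0,0,0,0,0.085],[0,0,0,0,0,0,0.085],[0,0,0,0,0,0,0.085],[0,0,0,0,0,0,0.085],[0,0,0,0,0,0,0.085],[0,0,0,0,0,0,0.085]]]' | python3 steer.py
echo '[[[0,0,0,0,0,-0.4,0.085],[0,0,0,0,0,-0.6,0.085],[0,0,0,0,0,-0.8,0.085],[0,0,0,0,0,-1,0.085],[0,0,0,0,0,-1,0.085],[0,0,0,0,0,0,0.085]]]' | python3 steer.py
python3 -c "
from h import *
for n in ('top','side','wrist'): cv2.imwrite(f'pics/{n}2.png',robot.get_image(n)[:,:,::-1])
s=cv2.imread('pics/side2.png');t=cv2.imread('pics/top2.png')
big=lambda i,x,y,w,h:cv2.resize(i[y:y+h,x:x+w],(400,400),interpolation=cv2.INTER_CUBIC)
cv2.imwrite('pics/crop2.png',np.hstack([big(s,350,180,100,100),big(t,250,220,100,100)]))
to([.413,.0725,.0435],down(A,.97))"
```

```text
clock: 7.7
eef_pos: [0.4166, 0.0606, 0.044]
orientation: [-0.393, 0.488, 0.737, 0.254]
contact_force: [0.3, 0.1, 0.3]
gripper_width: 0.0847
finger_force: 0.0
clock: 8.3
eef_pos: [0.4822, -0.0876, 0.1535]
orientation: [-0.389, 0.489, 0.738, 0.255]
contact_force: [0.0, 1.2, -0.6]
gripper_width: 0.0851
finger_force: 0.0
t 8.45 rot [-0.004  -0.0052 -0.008 ] d [0.0074 0.001  0.1996] j [-0.54  0.74  1.55  0.51  1.71 -1.1 ] w 0.0851
```

View pics/crop2.png

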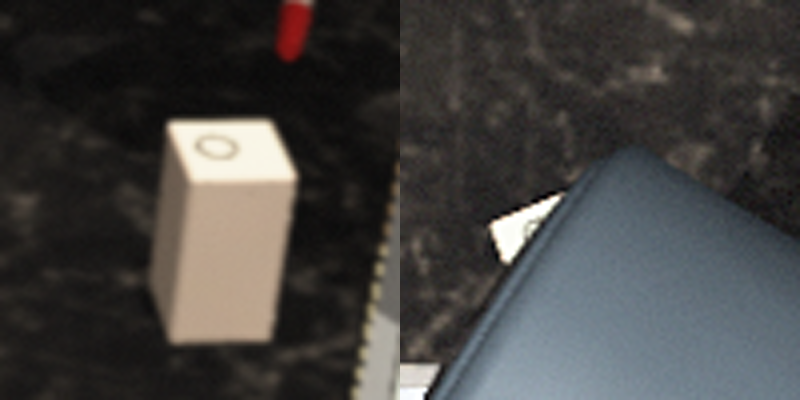

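The block stands upright, ring at side pixel (404,217). Now I raise the tool, turn it back to vertical and look at the probe.

Converted, 0.033 m is 0.66, -0.0226 m is -0.452, -0.14 rad is -0.0446.

```bash

echo '[[[0,0,0,0.66,0,-0.452,0.085],[0,0,0,0.66,0,-0.452,0.085],[0,0,0,0.66,0,-0.452,0.085],[0,0,0,0.66,0,-0.452,0.085],[0,-0.0446,0,0,0,0,0.085],[0,-0.0446,0,0,0,0,0.085],[0,-0.0446,0,0,0,0,0.085],[0,-0.0446,0,0,0,0,0.085]]]' | python3 steer.py
echo '[[[0,-0.0446,0,0,0,0,0.085],[0,-0.0446,0,0,0,0,0.085],[0,-0.0446,0,0,0,0,0.085],[0,0,0,0,0,0,0.085]]]' | python3 steer.py
python3 -c "
from h import *
print(plane(cam('side'),(404,216.75),.084))
for n in ('top','side','wrist'): cv2.imwrite(f'pics/{n}3.png',robot.get_image(n)[:,:,::-1])
to([.6468,-.1508,.3],down(A))
print(proj(cam('wrist'),[.6468,-.1508,.156]))
t=cv2.imread('pics/top3.png')
cv2.imwrite('pics/crop3.png',np.vstack([cv2.imread('pics/wrist3.png')[:,:],np.hstack([cv2.resize(t[170:270,240:400],(320,200),interpolation=cv2.INTER_CUBIC)]*2)]))
"
```

```text
clock: 9.25
eef_pos: [0.4805, -0.0827, 0.31]
orientation: [-0.172, 0.539, 0.818, 0.108]
contact_force: [0.5, -0.0, -0.2]
gripper_width: 0.0848
finger_force: 0.0
clock: 9.65
eef_pos: [0.4797, -0.081, 0.3103]
orientation: [0.001, 0.548, 0.836, -0.006]
contact_force: [0.1, 0.8, 0.6]
gripper_width: 0.0853
finger_force: 0.0
[0.42432051 0.05559792 0.084     ]
t 9.8 rot [-0.0094  0.0021 -0.0002] d [-0.1281  0.1257  0.01  ] j [-0.26  0.16  1.7  -0.01  1.29 -0.67] w 0.085
[434.26353782 300.23211057]
```

View pics/crop3.png

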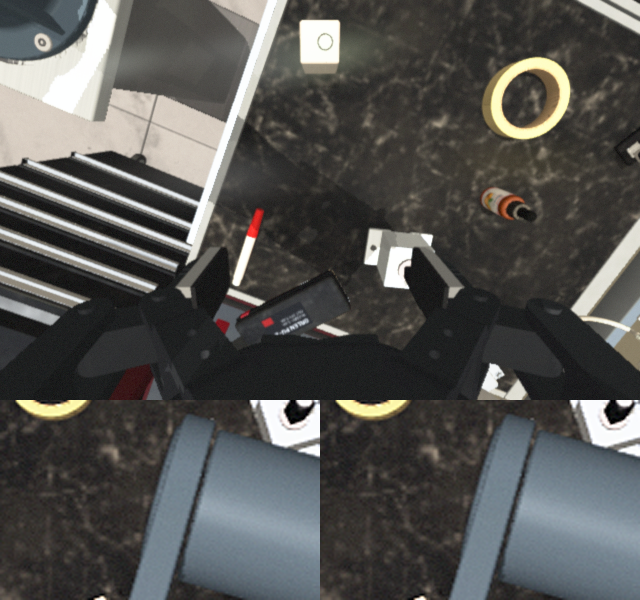

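Wrist view: ring at (325,42), stand near (410,265), and the probe is partly hidden by a finger. I'll move so the probe comes under the camera.

Converted, -0.0376 m is -0.752, 0.0252 m is 0.504.

```bash

python3 -c "
from h import *
print(plane(cam('wrist'),(325,42),.084))"
echo '[[[0,0,0,-0.752,0.504,0,0.085],[0,0,0,-0.752,0.504,0,0.085],[0,0,0,-0.752,0.504,0,0.085],[0,0,0,-0.752,0.504,0,0.085],[0,0,0,-0.752,0.504,0,0.085],[0,0,0,0,0,0,0.085],[0,0,0,0,0,0,0.085]]]' | python3 steer.py
python3 -c "
from h import *
to([.6468,-.1508,.3],down(A))
C=cam('wrist');print(proj(C,[.6468,-.1508,.156]),proj(C,[.6468,-.1508,.07]))
for n in ('top','side','wrist'): cv2.imwrite(f'pics/{n}4.png',robot.get_image(n)[:,:,::-1])
t=cv2.imread('pics/top4.png');w=cv2.imread('pics/wrist4.png');u,v=map(int,proj(C,[.6468,-.1508,.12]))
print(u,v)
f=lambda i,x,y,W,H:cv2.resize(i[max(y,0):y+H,x:x+W],(400,300),interpolation=cv2.INTER_CUBIC)
cv2.imwrite('pics/crop4.png',np.hstack([f(w,u-80,v-60,160,120),f(t,250,220,80,60)]))
"
```

```text
[0.42633384 0.05395606 0.084     ]
clock: 10.5
eef_pos: [0.6708, -0.2075, 0.3083]
orientation: [-0.002, 0.55, 0.835, -0.005]
contact_force: [-0.4, 0.7, -0.8]
gripper_width: 0.0848
finger_force: 0.0
t 10.5 rot [-0.0103  0.0018 -0.0023] d [0.0616 0.0004 0.0083] j [-0.36  0.59  1.09 -0.01  1.46 -0.77] w 0.0848
[321.18459788 123.67925866] [321.43068052 122.36183846]
321 123
```

View pics/crop4.png

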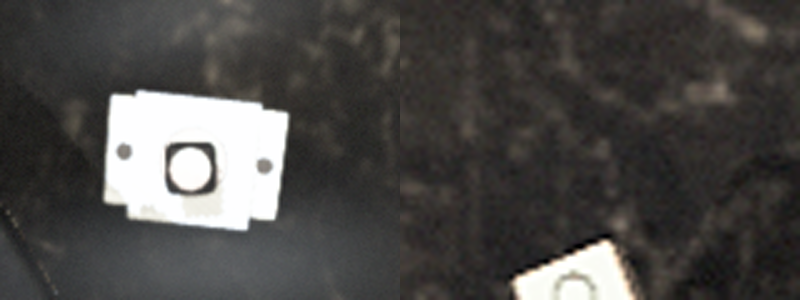

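Wrist crop: cap centre near (190,168), with the square grip nearly aligned to the image axes. Top crop: ring near (574,290). Next I measure both.

```bash

python3 -c "
from h import *
C=cam('wrist');w=cv2.imread('pics/wrist4.png');g=w.max(2)
x0,y0=241,63
k=(g[y0+50:y0+85,x0+60:x0+95]<110).astype(np.uint8)
c=max(cv2.findContours(k,0,2)[0],key=cv2.contourArea);r=cv2.minAreaRect(c);print(r)
p=np.array(r[0])+[x0+60,y0+50];print(p,plane(C,p,.152),)
b=[plane(C,np.array(v)+[x0+60,y0+50],.152) for v in cv2.boxPoints(r)];print(np.round(b,4),[np.degrees(np.arctan2(*(b[i+1]-b[i])[[1,0]])).round(1) for i in range(3)])
k=(g[y0+50:y0+85,x0+60:x0+95]>150).astype(np.uint8);n,l,st,ce=cv2.connectedComponentsWithStats(k);i=l[int(r[0][1]),int(r[0][0])];print('cap',ce[i],plane(C,ce[i]+[x0+60,y0+50],.156))
T=cam('top');t=cv2.imread('pics/top4.png')
print('ring top',plane(T,(284.8,277.6),.084))
k=(t[258:300,262:310].min(2)>130).astype(np.uint8);c=max(cv2.findContours(k,0,2)[0],key=cv2.contourArea);r=cv2.minAreaRect(c);print(r,plane(T,np.array(r[0])+[262,258],.084))
"
```

```text
((16.0, 17.0), (20.0, 18.0), 90.0)
[317. 130.] [ 0.64539636 -0.15702938  0.152     ]
[[ 0.6338 -0.1518  0.152 ]
 [ 0.6497 -0.145   0.152 ]
 [ 0.6572 -0.1623  0.152 ]
 [ 0.6411 -0.1692  0.152 ]] [np.float64(23.2), np.float64(-66.4), np.float64(-156.8)]
cap [15.60515021 17.08583691] [ 0.64507058 -0.15707832  0.156     ]
ring top [0.42682734 0.0552996  0.084     ]
((23.482759475708008, 23.206893920898438), (21.169267654418945, 21.540658950805664), 68.19859313964844) [0.41951712 0.05364776 0.084     ]
```

```bash

python3 -c "
from h import *
T=cam('top')
print(plane(T,(391.8,169.6),.156))
S=cam('side');print('ray side cap (320.9,117)',plane(S,(321.2,116.8),.156))
to([.645,-.156,.20],down(A))"
```

```text
[ 0.64391791 -0.15608717  0.156     ]
ray side cap (320.9,117) [ 0.64209152 -0.15122734  0.156     ]
t 10.65 rot [-0.0081  0.0049 -0.0011] d [ 0.0561 -0.0033  0.1111] j [-0.36  0.59  1.09 -0.01  1.46 -0.77] w 0.0851
```

Converted, 0.05 m is 1, 0.028 m is 0.56, -0.008 rad is -0.0025.

```bash

echo '[[[-0.0025,0.0016,0,0.56,-0.04,0,0.085],[0,0,0,0.56,-0.04,0,0.085],[0,0,0,0,0,1,0.085],[0,0,0,0,0,1,0.085],[0,0,0,0,0,0,0.085]]]' | python3 steer.py
python3 -c "
from h import *
to([.6445,-.156,.101],down(A))"
```

```text
clock: 11.15
eef_pos: [0.6417, -0.1551, 0.2053]
orientation: [-0.005, 0.55, 0.835, -0.002]
contact_force: [-0.3, 0.3, -0.9]
gripper_width: 0.0849
finger_force: 0.0
t 11.15 rot [-0.0077 -0.0062 -0.0005] d [-0.0019  0.0022  0.1043] j [-0.31  0.58  1.36 -0.    1.21 -0.71] w 0.0849
```

Converted, 0.035 m is 0.7, 0.034 m is 0.68, -0.006 rad is -0.0019.

```bash

echo '[[[-0.0013,-0.0019,0,-0.02,0.04,0.7,0.085],[0,0,0,0,0,0.7,0.085],[0,0,0,0,0,0.68,0.085],[0,0,0,0,0,0,0.085]]]' | python3 steer.py
echo '[[[0,0,0,0,0,0,0.01],[0,0,0,0,0,0,0.01],[0,0,0,0,0,0,0.01],[0,0,0,0,0,0,0.01],[0,0,0,0,0,0,0.01],[0,0,0,0,0,0,0.01],[0,0,0,0,0,0,0.01],[0,0,0,0,0,0,0.01]]]' | python3 steer.py 60
python3 -c "
from h import *
to([.6445,-.156,.101],down(A))"
```

```text
clock: 11.55
eef_pos: [0.6465, -0.1567, 0.1053]
orientation: [0.002, 0.55, 0.835, -0.001]
contact_force: [-0.7, 0.1, 1.2]
gripper_width: 0.0849
finger_force: 0.0
clock: 12.35
eef_pos: [0.648, -0.1573, 0.1075]
orientation: [0.004, 0.55, 0.835, -0.0]
contact_force: [-3.0, -0.7, 7.1]
gripper_width: 0.0192
finger_force: 62.5
t 12.35 rot [ 0.0041  0.0073 -0.001 ] d [ 0.0026 -0.0027  0.0065] j [-0.31  0.69  1.43 -0.    1.02 -0.71] w 0.0192
```

Converted, -0.03 m is -0.6, -0.025 m is -0.5.

```bash

echo '[[[0,0,0,0,0,-0.3,0.01],[0,0,0,0,0,-0.5,0.01],[0,0,0,0,0,-0.6,0.01],[0,0,0,0,0,-0.6,0.01],[0,0,0,0,0,-0.6,0.01],[0,0,0,0,0,0,0.01],[0,0,0,0,0,0,0.01]]]' | python3 steer.py
python3 -c "
from h import *
for n in ('side','top'): cv2.imwrite(f'pics/{n}5.png',robot.get_image(n)[:,:,::-1])
s=cv2.imread('pics/side5.png')
cv2.imwrite('pics/crop5.png',cv2.resize(s[40:200,260:380],(450,600),interpolation=cv2.INTER_CUBIC))
to([.426,.055,.25],down(A))"
```

```text
clock: 13.05
eef_pos: [0.647, -0.1565, 0.2373]
orientation: [0.004, 0.55, 0.835, -0.0]
contact_force: [-0.0, 0.3, -2.0]
gripper_width: 0.0196
finger_force: 61.9
t 13.15 rot [ 0.0024  0.0055 -0.0011] d [ 0.2814 -0.1187 -0.0145] j [-0.31  0.56  1.32 -0.    1.26 -0.71] w 0.0198
```

View pics/crop5.png

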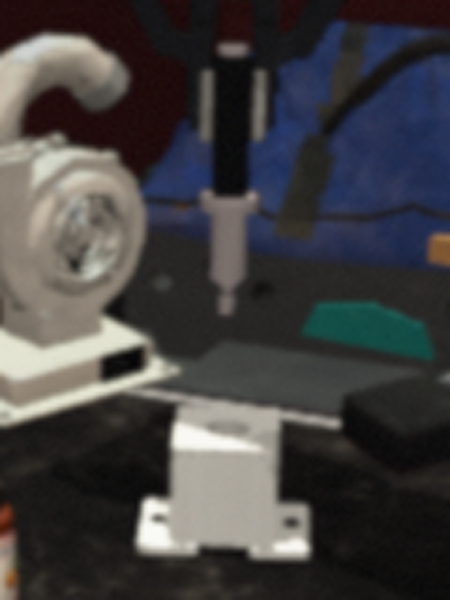

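Probe lifted and looking plumb: cap near (233,48), tip near (227,314) in the crop. I'll compare these with plumb projections.

Converted, 0.047 m is 0.94, 0.043 m is 0.86.

```bash

python3 -c "
from h import *
S=cam('side');e=robot.read_state()['eef_pos']
z0=e[2]-.0375
for n,p,z in(('cap',(322.1,52.8),z0+.086),('tip',(320.5,123.7),z0-.06),('collar',(260+229*.2667,40+198*.2667),z0+.004)): print(n,plane(S,p,z).round(4),proj(S,[*e[:2],z]),p)
ring=np.array([.426,.055,0]);print((down(A).T@(ring-[*e[:2],0])).round(4))
"
echo '[[[0,0,0,0.94,-0.39,0,0.01],[0,0,0,0.94,-0.39,0,0.01],[0,0,0,0.94,-0.39,0,0.01],[0,0,0,0.94,-0.39,0,0.01],[0,0,0,0.94,-0.39,0,0.01],[0,0,0,0.86,-0.39,0,0.01],[0,0,0,0,0,0,0.01],[0,0,0,0,0,0,0.01]]]' | python3 steer.py
python3 -c "
from h import *
to([.426,.055,.19],down(A))
for n in ('side','top','wrist'): cv2.imwrite(f'pics/{n}6.png',robot.get_image(n)[:,:,::-1])
s=cv2.imread('pics/side6.png');w=cv2.imread('pics/wrist6.png')
cv2.imwrite('pics/crop6.png',np.hstack([cv2.resize(s[100:260,350:450],(375,600),interpolation=cv2.INTER_CUBIC),cv2.resize(w[120:270,260:366],(424,600),interpolation=cv2.INTER_CUBIC)]))
"
```

```text
cap [ 0.6451 -0.155   0.284 ] [321.65388677  52.60012648] (322.1, 52.8)
tip [ 0.6457 -0.1584  0.138 ] [319.81365446 123.96234189] (320.5, 123.7)
collar [ 0.6484 -0.1648  0.202 ] [320.58520239  94.04254889] (321.0743, 92.8066)
[ 0.2814 -0.1187  0.    ]
clock: 13.95
eef_pos: [0.4324, 0.05, 0.234]
orientation: [0.004, 0.549, 0.836, -0.0]
contact_force: [1.1, -0.8, -1.3]
gripper_width: 0.019
finger_force: 61.7
t 13.95 rot [0.0033 0.0067 0.0005] d [ 0.0071 -0.0039  0.044 ] j [ 0.01  0.13  1.93 -0.01  1.07 -0.39] w 0.019
```

View pics/crop6.png

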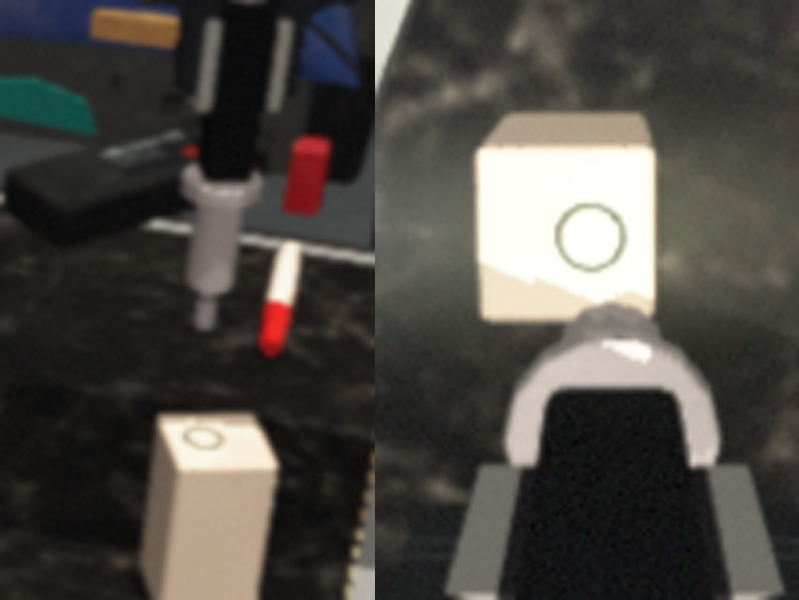

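Side crop: tip at (205,328), ring at (203,438). Wrist crop: ring at (590,238).

```bash

python3 -c "
from h import *
S=cam('side');e=robot.read_state()['eef_pos'];z=e[2]-.0975
print(e)
ts=plane(S,(404.7,187.2),z);rs=plane(S,(404.1,216.8),.084);rw=plane(cam('wrist'),(313.75,179.5),.084)
print('tip side',ts,'ring side',rs,'ring wrist',rw,'eef proj',proj(S,[*e[:2],z]))
print((down(A).T@(rs-ts)).round(4), (down(A).T@(rw-e)).round(4))
t=cv2.imread('pics/top6.png'); cv2.imwrite('pics/x.png',t)
"
```

```text
[0.43346241 0.04898981 0.23405718]
tip side [0.42961221 0.053838   0.13655718] ring side [0.4241407  0.05568998 0.084     ] ring wrist [0.42586644 0.05430748 0.084     ] eef proj [402.83096597 185.41906252]
[ 0.0039 -0.0043  0.0526] [ 0.0079 -0.0049  0.1501]
```

Converted, 0.02 m is 0.4, 0.006 m is 0.12, 0.006 rad is 0.0019.

```bash

echo '[[[0.001,0.0019,0,0.12,-0.09,0,0.01],[0,0,0,0,0,0.4,0.01],[0,0,0,0,0,0.32,0.01],[0,0,0,0,0,0.16,0.01],[0,0,0,0,0,0,0.01],[0,0,0,0,0,0,0.01]]]' | python3 steer.py
python3 -c "
from h import *
to([.4255,.055,.1755],down(A))
for n in ('side','wrist'): cv2.imwrite(f'pics/{n}7.png',robot.get_image(n)[:,:,::-1])
s=cv2.imread('pics/side7.png');w=cv2.imread('pics/wrist7.png')
cv2.imwrite('pics/crop7.png',np.hstack([cv2.resize(s[170:240,370:440],(400,400),interpolation=cv2.INTER_CUBIC),cv2.resize(w[140:240,270:370],(400,400),interpolation=cv2.INTER_CUBIC)]))
"
```

```text
clock: 14.7
eef_pos: [0.4267, 0.0532, 0.1907]
orientation: [0.001, 0.55, 0.835, 0.0]
contact_force: [1.5, 0.1, -1.9]
gripper_width: 0.0194
finger_force: 61.7
t 14.7 rot [ 0.0011  0.0009 -0.0014] d [ 0.0022 -0.0004  0.0152] j [ 0.02  0.19  1.99 -0.    0.97 -0.39] w 0.0194
```

View pics/crop7.png

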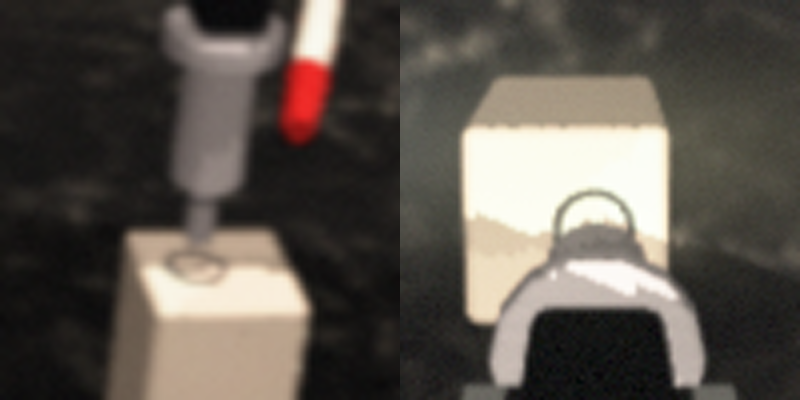

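Side crop: tip bottom centre about (200,238), ring centre (197,267). Wrist crop: ring centre (594,232), centred laterally on the barrel.

```bash

python3 -c "
from h import *
S=cam('side');e=robot.read_state()['eef_pos'];z=e[2]-.0975
f=lambda x,y:(370+x*.175,170+y*.175)
ts=plane(S,f(200,238),z);rs=plane(S,f(197,267),.084);rw=plane(cam('wrist'),(270+194/4,140+232/4),.084)
print(e,ts,rs,rw,(down(A).T@(rs-ts)).round(4),(down(A).T@(rw-e)).round(4))
"
```

```text
[0.42686024 0.05322921 0.19097986] [0.42389689 0.05504085 0.09347986] [0.42361256 0.05523111 0.084     ] [0.42591136 0.05420904 0.084     ] [ 0.0003 -0.0002  0.0095] [ 0.0013 -0.0005  0.107 ]
```

Converted, 0.004 m is 0.08, 0.003 m is 0.06.

```bash

echo '[[[0,0,0,0.01,0,0.08,0.01],[0,0,0,0,0,0.06,0.01],[0,0,0,0,0,0,0.01],[0,0,0,0,0,0,0.01]]]' | python3 steer.py |sed -n 2,4p
echo '[[[0,0,0,0,0,0.04,0.01],[0,0,0,0,0,0,0.01],[0,0,0,0,0,0,0.01]]]' | python3 steer.py|sed -n 2,4p
echo '[[[0,0,0,0,0,0.04,0.01],[0,0,0,0,0,0,0.01],[0,0,0,0,0,0,0.01]]]' | python3 steer.py|sed -n 2,4p
echo '[[[0,0,0,0,0,0.02,0.01],[0,0,0,0,0,0,0.01],[0,0,0,0,0,0,0.01]]]' | python3 steer.py|sed -n 2,4p
```

```text
eef_pos: [0.4263, 0.0537, 0.1833]
orientation: [0.001, 0.55, 0.835, 0.0]
contact_force: [-1.2, 0.4, -1.1]
eef_pos: [0.4264, 0.0537, 0.1815]
orientation: [0.001, 0.55, 0.835, 0.0]
contact_force: [-0.2, -0.7, 0.2]
eef_pos: [0.4264, 0.0537, 0.1794]
orientation: [0.001, 0.55, 0.835, 0.0]
contact_force: [0.9, 0.1, 1.6]
eef_pos: [0.4264, 0.0537, 0.1784]
orientation: [0.001, 0.55, 0.835, 0.0]
contact_force: [-0.2, 0.9, 1.4]
```

Converted, 0.002 m is 0.04.

```bash

for i in 1 2 3; do echo '[[[0,0,0,0,0,0,0.01]]]' | python3 steer.py|sed -n 4p; done
echo '[[[0,0,0,0,0,0.04,0.01],[0,0,0,0,0,0,0.01],[0,0,0,0,0,0,0.01]]]' | python3 steer.py|sed -n 2,4p
for i in 1 2 3 4 5 6; do echo '[[[0,0,0,0,0,0,0.01]]]' | python3 steer.py|sed -n 4p; done
python3 -c "
from h import *
s=robot.get_image('side')[:,:,::-1];w=robot.get_image('wrist')[:,:,::-1]
cv2.imwrite('pics/crop8.png',np.hstack([cv2.resize(s[180:240,375:435],(400,400),interpolation=cv2.INTER_CUBIC),cv2.resize(w[140:240,270:370],(400,400),interpolation=cv2.INTER_CUBIC)]))
"
```

```text
contact_force: [-0.1, 0.1, 2.9]
contact_force: [-0.0, 0.7, 2.9]
contact_force: [1.5, 0.4, 2.5]
eef_pos: [0.4263, 0.0537, 0.1763]
orientation: [0.001, 0.55, 0.835, 0.0]
contact_force: [0.1, 0.2, 3.2]
contact_force: [1.0, -0.2, 2.8]
contact_force: [0.5, 0.3, 2.4]
contact_force: [0.9, -0.5, 3.4]
contact_force: [1.3, 1.0, 2.8]
contact_force: [0.6, -0.3, 2.9]
contact_force: [0.8, 0.8, 3.2]
```

View pics/crop8.png

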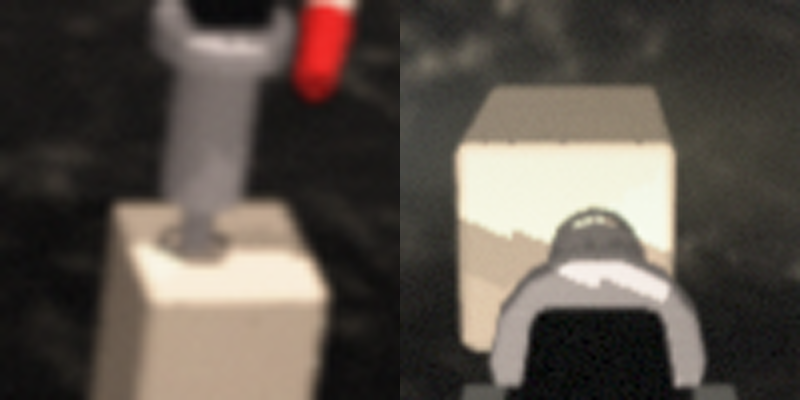

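Side crop: the plunger is part way in and the tip is about 2 mm or less from the ring centre (tip about (204,248), ring (197,245)). The force is about 4.6 N, so the plunger is about 5 mm in. Ready to hand in.

```bash
python3 -c "
from cell import robot
print(robot.sign_off())"
```

```text
the job is handed in; nothing more can be done
None
```

Job handed in, with no pass/fail result reported back: the block stands upright with its ring on top, and the probe is held plumb on the ring, about 2 mm or less from its centre by the camera, with the plunger about 5 mm in (4.6 N, estimated from the wrist force).

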